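Hang up the ear defenders and hold the UV wand over them

TASK

Hang the child's yellow ear defenders over the middle of the clip-on shelf's blue bar, crown up with one cup on each side of the bar, and let go of them. Then pick up the white UV wand, carry it over the shelf and its things, and finish still holding it, level and still, with its lamp window facing down about 25 mm above the crown pad of the hanging ear defenders, the middle of the window over the middle of the pad, the wand lengthwise along the headband (across the bar). The wand must never touch the ear defenders or the shelf, and the jar, nasal bulb, rattle and brush in the tray stay where they are.

Things in the scene. Friction and masses are not known exactly. Their poses are not given: they have to be found in the camera images.
- bar_mid (a point): Middle of the top face of the shelf's fixed blue hanging bar, 155 mm above the table. The bar is level and flat-topped, 18 mm wide and 12 mm high, and runs along this point's y; x points across it, away from the robot (yaw within 0.25 rad). Its end posts, 18 mm square, stand 115 mm either side of the middle. Below it stands a green board, 18 mm thick, 59 mm high.
- muffs_crown (a point): Centre of the top face of the ear defenders' grey crown pad, 106 mm up as they start, standing on their cups on the table. Pad: 60 mm in x (along the headband), 24 mm in y, 14 mm thick. Grip it by the 24 mm width; only its flat underside, 14 mm below this point, rests on the bar, so keep fingertips above that. z is up; alike both ways round.
- muffs: The ear defenders: loose, rigid, about 150 g. Origin between the cups at their underside, 106 mm below muffs_crown, same axes. Black band legs slope from the pad's x ends to two yellow cups on +x and -x, 50 mm wide in y, 56 mm high; the clear gap between the cups is 56 mm, over their outsides 110 mm.
- wand_center (a point): Centre of the UV wand, half-way up: a loose white bar, 180 mm in x (lengthwise), 34 mm in y, 26 mm in z, about 140 g evenly spread. It starts lying flat on the table, lamp window down, its violet lamp end (+x) pointing roughly away from the robot. Grip it at its middle by the 34 mm width.
- wand_lamp (a point): Middle of the wand's violet lamp window, in its underside: 45 mm towards +x from the wand's centre and 13 mm below it. The window is 74 mm long and 26 mm wide; violet on the sides and a violet stripe on top mark the same part. Axes as the wand's centre; z points out of the wand's back.
- wand: The UV wand as a whole: the origin lies at the centre of its underside, 13 mm below wand_center; same axes.
- shelf: The whole fixed clip-on shelf; origin on the table straight below bar_mid, same axes. Two spring clamps (38 mm in x, 36 mm in y, top at 87 mm, 115 mm either side of the middle) bite the board, 290 mm long with a foot 90 mm wide, 10 mm high. A white tray (270 mm in y, rim 54 mm, floor 34 mm above the table) lies on the robot's side, 70 to 170 mm from the bar.
- jar: Bystander: closed white cream jar, 51 mm across and 46 mm high, standing in the tray; origin at the centre of its underside.
- bulb: Bystander: blue silicone nasal bulb, 48 mm across and 78 mm high with its nozzle up, standing in the tray (top 112 mm above the table, the tallest there); origin at the centre of its underside.
- rattle: Bystander: flat wooden rattle, about 104 mm long and 20 mm high, lying in the tray along the bar's direction; origin at its underside, mid-length.
- brush: Bystander: grey plastic baby brush, about 119 mm long and 24 mm high, lying in the tray bristles up; origin at its underside, mid-length.
Not all that is in view belongs to the job. Of the things that look like the wand, take the one that is farthest from the robot's base at the start.

How it is judged (in metres and radians):
On the way, in this order (a step that is already met when the one before it is completed fails the run):
1. the ear defenders hang over the middle of the bar, a cup on each side, let go and at rest (x of muffs_crown in the frame of bar_mid between -0.02 and 0.02 m and y of muffs_crown in the frame of bar_mid between -0.04 and 0.04 m and z of muffs_crown in the frame of bar_mid between 0.008 and 0.022 m and angle between muffs_crown's own z axis and vertical below 0.25 rad and angle between the x axis of muffs_crown and the x axis of bar_mid, either way round below 0.3 rad and contact force between muffs and the fingers below 0.05 N and contact force between muffs and shelf above 0.3 N and linear speed of muffs below 0.03 m/s), for 0.3 s.
2. the wand is held off the table, above the height of the bar (height (world z) of wand_center above 0.16 m and contact force between wand and the fingers above 1 N), for 0.2 s.
At the end, for the whole second after the job is handed in: Ear defenders hang free by the crown pad, within 20 mm across and 40 mm along of the bar's middle, upright within 0.25 rad. Wand gripped, still, touching neither them nor shelf, window down, level and along the band within 0.2 rad, 10 to 45 mm above the pad, centred within 18 mm (all of step 1 and horizontal distance between wand_lamp and muffs_crown below 0.018 m and z of wand_lamp in the frame of muffs_crown between 0.01 and 0.045 m and angle between the x axis of wand_center and the x axis of muffs_crown, either way round below 0.2 rad and angle between wand_center's own z axis and vertical below 0.2 rad and contact force between wand and the fingers above 1 N and contact force between wand and muffs below 0.05 N and contact force between wand and shelf below 0.05 N and linear speed of wand below 0.02 m/s); the arm keeps its last pose, push and grip.
It fails at once if the jar, bulb, rattle or brush is moved more than 25 mm or tipped over (distance of any of jar, bulb, rattle, brush from where it was at the start of the episode above 0.025 m or angle between any of jar, bulb, rattle, brush's own z axis and vertical above 0.6 rad).
It fails at once if the wand touches the ear defenders (contact force between wand and muffs above 0.3 N).
It fails at once if the wand touches the shelf (contact force between wand and shelf above 0.3 N).
It also fails if it takes over 56 s, if anything falls off the work surface, if the arm or the gripper's body presses on something with over 40 N, if the wrist force passes 120 N, or if a joint passes its speed limit or range.

ROBOT

A 6-joint arm with a two-finger parallel gripper is mounted at the origin on the work surface. World frame = base frame: x ahead of the robot, y to its left, z up, the work surface at z = 0. Lengths are in mm, angles in rad, forces in N, time in s.
With the tool pointing down it reaches from about 275 to 725 mm from the base axis. Payload 5.6 kg.
Tool frame: the origin (TCP) lies on the centre line of the jaws, within the pads' length; the fingertips stand bot.tip_reach ahead of it and the grasp point (between the pads) lies 11 mm behind it (bot.tip_reach is the distance from the TCP to the fingertips, in mm); z points along the fingers, y is the direction in which the jaws open and shut (so a half turn about z gives the same grasp; the last joint's range is limited). The gripper opens to 85 mm and grips with 20 to 120 N. Pads are 22 mm wide; open, the fingers measure 114 mm over their backs; the gripper's body (76 mm by 85 mm) begins 54 mm behind the grasp point. The pads swing forward as they close: fully open they stand 13 mm farther back than shut.
Start: joints at [1.448, 0.255, 0.108, 0, -1.424, -0.285], TCP at [218.098, 504.902, 239.283] pointing down, gripper open.
Joint ranges: [-2.95, 2.95], [-1.21, 1.97], [-1.09, 1.5], [-2.87, 1.71], [-2.94, -0.07], [-3.05, 3.05]. Speed limits (rad/s): [2.57, 2.57, 3.14, 3.14, 3.14, 3.14].

INTERFACE

Orientations are given as a unit quaternion [w, x, y, z].
In Python, from plant import telemetry, cams, job, bot gives the robot as it stands.
- The arm moves only by the shell command python3 -m crank 'ROWS' [FORCE]. ROWS is JSON, a list of rows, each an object with "fingers": the opening, from 0 (shut) to 1 (fully open); "travel": the shift along the world's x, y, z in mm, a list of three; "dr": the turn, a rotation vector about the world's x, y, z in degrees, a list of three. In form: [{"fingers": fingers, "travel": [tx, ty, tz], "dr": [ax, ay, az]}, ...]. A call has 1 to 20 rows; each row is the pose to reach, as a shift and turn from the pose measured when the call began; what a row does not reach only later rows make up. A row lasts 1/10 s, in which the tool goes at most 50 mm and 8.59 degrees, less where a joint would pass 70% of its speed; a pose out of reach is approached as far as the arm can. A call with a gripper value outside its range is refused whole. The fingers move at their own pace and stop on an object; FORCE is the grip in N (left out, the last holds). Time passes only in rows, so rows that repeat a pose let the fingers close. It gives the time, the measured TCP pose, the force and the opening at its end, in the units of the state.
- telemetry.get_obs(): the state, without advancing time (a new reading comes with each control period).
- cams.capture(name): name is "scene" or "top" or "wrist"; returns a dict with "color" (400x640x3 uint8, blue, green, red), "depth" (400x640 float32, mm along the optical axis (not along the pixel's ray), 0 where there is no reading), "fx", "fy", "cx", "cy" (pixels), "k1" (the pictures are not rectified: a ray, as slopes to the right and down, at radius r is drawn at 1 + k1 r^2 times it, then the intrinsics apply), "cam_to_world" (4x4, takes a point from camera to world coordinates); the wrist camera has in their place "tool_from_camera" (4x4, takes a point from camera to tool coordinates, whose origin is the TCP and whose axes are the flange's). Camera axes: x right, y up, looking along -z (the intrinsics and any distortion apply to the point x, -y, -z); pixel columns grow to the right and rows downward; lengths in mm; the calibration is good to about 2 mm. A picture is of the moment at which its call begins: read the wrist's pose just before it.
- job.finish_job(): hands the job in, once; it reports no verdict.
The state is a dict: "t": time; "joint_positions": joint angles; "dq": joint speeds; "joint_torque": joint torques, N m; "tool_pos": TCP position; "tcp_rot": TCP orientation; "ft_force": force on the tool from outside, world axes, zero at the start; "ft_torque": the same for the moment, N m; "grip_width": finger opening in mm.
Only numpy, scipy, OpenCV 4.12 (cv2) and the standard library are available. Lean on these libraries where they do the work, as an engineer would, in place of code of your own. Each camera call takes 0.05 s, during which the arm holds its last target. There are 200 camera calls.

## Working session

There is one attempt and no reset: what is moved stays moved. The work goes in short steps, Python scripts to look and compute and a shell command to move; the robot and the scene stay as the last step left them, time stands still between calls to the robot, and variables do not carry over. Pictures are saved under pics/ and viewed, about 8 in all and at most 12, crops included, and the job is handed in when it is done.

```bash
ls; mkdir -p pics; cat > h.py <<'E'
import numpy as np, cv2
from plant import telemetry, cams, job, bot
from scipy.spatial.transform import Rotation as R
def pose():
    o=telemetry.get_obs(); q=o["tcp_rot"]; T=np.eye(4); T[:3,:3]=R.from_quat([q[1],q[2],q[3],q[0]]).as_matrix(); T[:3,3]=o["tool_pos"]; return T
def cap(n):
    T=pose(); c=cams.capture(n); c["M"]=np.array(c["cam_to_world"]) if n!="wrist" else T@np.array(c["tool_from_camera"]); return c
def slopes(c,uv):
    K=np.array([[c["fx"],0,c["cx"]],[0,c["fy"],c["cy"]],[0,0,1.]])
    return cv2.undistortPoints(np.float64(uv).reshape(-1,1,2),K,np.array([c["k1"],0,0,0.])).reshape(-1,2)
def onplane(c,uv,z):
    s=slopes(c,uv); d=np.c_[s[:,0],-s[:,1],-np.ones(len(s))]@c["M"][:3,:3].T; o=c["M"][:3,3]
    return o+d*((z-o[2])/d[:,2])[:,None]
def cloud(c):
    v,u=np.nonzero(c["depth"]>0); s=slopes(c,np.c_[u,v]); z=c["depth"][v,u][:,None]
    P=np.c_[s[:,0],-s[:,1],-np.ones(len(s))]*z
    return P@c["M"][:3,:3].T+c["M"][:3,3],np.c_[u,v]
E
python3 - <<'E'
from h import *
print(bot.tip_reach)
for n in("scene","top"):
    c=cap(n); cv2.imwrite(f"pics/{n}0.png",c["color"]); print(n,c["M"].round(2).tolist(),c["fx"],c["k1"],(c["depth"]>0).mean())
print(telemetry.get_obs())
E
```

```text
pics
8.0
scene [[0.53, -0.58, 0.61, 1150.95], [0.85, 0.38, -0.37, -419.92], [-0.02, 0.72, 0.7, 953.81], [0.0, 0.0, 0.0, 1.0]] 436.86110185753034 -0.09277874486452832 0.99577734375
top [[0.01, 1.0, -0.04, 401.87], [-1.0, 0.01, -0.02, 16.23], [-0.02, 0.04, 1.0, 918.55], [0.0, 0.0, 0.0, 1.0]] 367.9741433315495 -0.04882619074175995 0.9961484375
{'t': 0.1, 'joint_positions': array([ 1.44760834e+00,  2.55703315e-01,  1.07133824e-01, -4.11841359e-04,
       -1.42389048e+00, -2.84616845e-01]), 'dq': array([-0.00044189, -0.00156549,  0.00270781,  0.00015069,  0.00151404,
       -0.00018418]), 'joint_torque': array([-2.18483277e-03, -3.87603092e+01,  2.38472879e+01,  5.37785903e+00,
       -3.80033525e-03,  7.65643250e-06]), 'tool_pos': array([217.90232943, 504.53301084, 238.47957638]), 'tcp_rot': array([ 8.45534770e-04,  9.79277329e-01, -2.02522046e-01, -1.35947327e-04]), 'ft_force': array([-0.26763098,  0.40576922, -0.08275229]), 'ft_torque': array([-0.0512099 , -0.01719479,  0.00988327]), 'grip_width': 85.33328366955581}
```

View pics/top0.png

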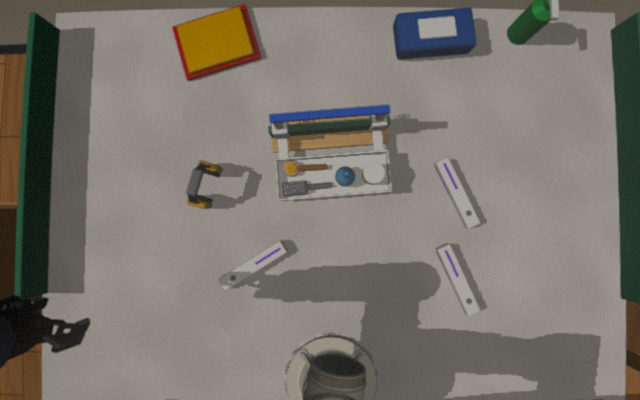

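View pics/scene0.png

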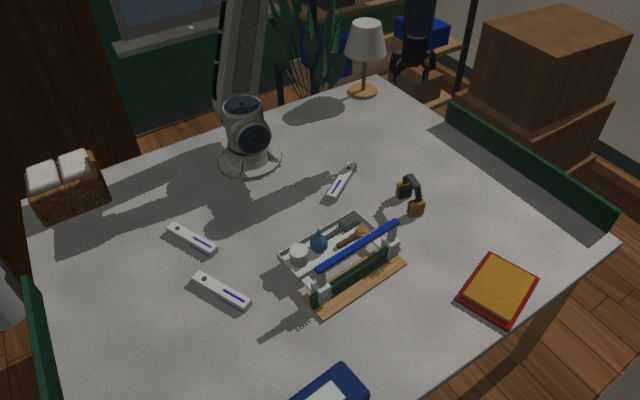

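The top view shows three wand-like things, at (255,265), (459,280) and (458,193). The one at (458,193) is farthest from the base at about (330,375), with its violet end pointing away. The muffs are at (203,185) and the bar runs from (270,115) to (390,109). Next I measure these and save an enlarged crop.

```bash
cat > m.py <<'E'
from h import *
def rect(c,mask,z,roi):
    x0,y0,x1,y1=roi; m=np.zeros(mask.shape[:2],np.uint8); m[y0:y1,x0:x1]=mask[y0:y1,x0:x1]*255
    n,l,s,_=cv2.connectedComponentsWithStats(m); k=1+np.argmax(s[1:,4]); v,u=np.nonzero(l==k)
    P=onplane(c,np.c_[u,v],z)[:,:2].astype(np.float32); r=cv2.minAreaRect(P); b=cv2.boxPoints(r)
    e=b[1]-b[0],b[2]-b[1]; e=max(e,key=np.linalg.norm)
    return len(u),np.round(r[0],1),np.round(r[1],1),round(float(np.degrees(np.arctan2(e[1],e[0]))),1)
E
python3 - <<'E'
from m import *
c=cap("top"); h=cv2.cvtColor(c["color"],cv2.COLOR_BGR2HSV); H,S,V=[h[...,i].astype(int) for i in range(3)]
P,uv=cloud(c); Z=np.zeros(c["depth"].shape); Z[uv[:,1],uv[:,0]]=P[:,2]
print("bar",rect(c,(H>105)&(H<130)&(S>150)&(V>60)&(Z>140),155,(250,95,410,135)))
roi=(175,150,230,215)
print("muffZ",np.sort(Z[150:215,175:230].ravel())[-60:].round(0)[::6])
print("pad",rect(c,(Z>97),106,roi))
print("muff all",rect(c,(Z>25),56,roi))
for n,roi in dict(A=(425,150,490,235),B=(425,235,490,320),C=(210,230,300,295)).items():
    print(n,rect(c,(Z>15)&(Z<60),26,roi)); print(n,"stripe",rect(c,(S>70)&(H>115)&(H<150),26,roi))
print("bulb z",Z[165:190,330:360].max(), "tray etc max")
a=cv2.resize(c["color"][140:325,400:510],None,fx=3,fy=3,interpolation=2);b=cv2.resize(c["color"][140:325,160:290],None,fx=3,fy=3,interpolation=2)
cv2.imwrite("pics/crop1.png",np.hstack([b,a]))
s=cap("scene");h=cv2.cvtColor(s["color"],cv2.COLOR_BGR2HSV); H,S,V=[h[...,i].astype(int) for i in range(3)]
P,uv=cloud(s); Z=np.zeros(c["depth"].shape); Z[uv[:,1],uv[:,0]]=P[:,2]
print("scene bar",rect(s,(H>105)&(H<130)&(S>150)&(Z>149),155,(310,215,410,280)))
print("scene pad",rect(s,Z>97,106,(385,165,435,225)))
print("scene A",rect(s,(Z>17)&(Z<60),26,(180,265,255,320)))
E
```

```text
bar (810, array([621.6,   9.7]), array([ 14.9, 250.1]), -85.3)
muffZ [106. 107. 107. 107. 107. 107. 107. 108. 108. 109.]
pad (288, array([480.1, 310.1]), array([23.9, 65.6]), -16.0)
muff all (768, array([480.3, 310.4]), array([ 62.6, 109.4]), -16.5)
A (1096, array([ 465.3, -304.4]), array([179.2,  37.6]), 26.1)
A stripe (54, array([ 506.5, -286.6]), array([67.4,  5.5]), 27.1)
B (1090, array([ 255. , -305.1]), array([180.4,  37.9]), 25.1)
B stripe (62, array([ 294. , -289.1]), array([66.7,  5.3]), 25.3)
C (1024, array([285.6, 192.6]), array([ 34.9, 180.5]), -58.1)
C stripe (67, array([309.7, 155.8]), array([ 5.6, 66.6]), -57.6)
bulb z 113.9983331509909 tray etc max
scene bar (593, array([623.7,   7.7]), array([ 17.9, 255.6]), -85.0)
scene pad (144, array([483.8, 306.2]), array([27.9, 68.6]), -15.7)
scene A (829, array([ 468.5, -306.8]), array([181.3,  37.3]), 26.2)
```

View pics/crop1.png

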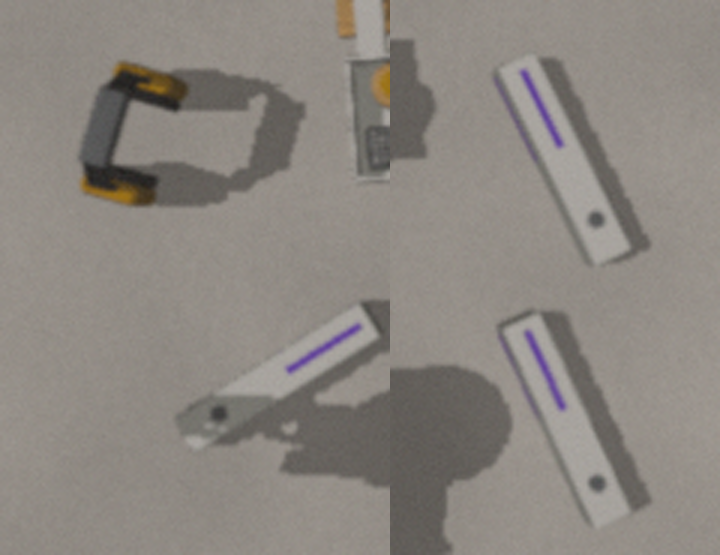

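The crop confirms candidate A at (458,193): straight, violet end away, 556 mm from the base against 397 and 344 for the others. Next I move above the muffs and check them with the wrist camera.

```bash
R1='{"fingers":1,"travel":[264,-196,0],"dr":[0,0,7.4]}'; python3 -m crank '[{"fingers":1,"travel":[40,-30,10],"dr":[0,0,1]},{"fingers":1,"travel":[80,-60,10],"dr":[0,0,2]},{"fingers":1,"travel":[120,-90,10],"dr":[0,0,4]},{"fingers":1,"travel":[160,-120,10],"dr":[0,0,5]},{"fingers":1,"travel":[200,-150,5],"dr":[0,0,6]},{"fingers":1,"travel":[240,-180,0],"dr":[0,0,7]},{"fingers":1,"travel":[264,-196,0],"dr":[0,0,7.4]},{"fingers":1,"travel":[264,-196,0],"dr":[0,0,7.4]},{"fingers":1,"travel":[264,-196,0],"dr":[0,0,7.4]},{"fingers":1,"travel":[264,-196,0],"dr":[0,0,7.4]}]' 40
python3 - <<'E'
from m import *
c=cap("wrist"); cv2.imwrite("pics/w1.png",c["color"])
P,uv=cloud(c); Z=np.zeros(c["depth"].shape); Z[uv[:,1],uv[:,0]]=P[:,2]
X=np.zeros(Z.shape);Y=X.copy();X[uv[:,1],uv[:,0]]=P[:,0];Y[uv[:,1],uv[:,0]]=P[:,1]
near=np.hypot(X-482,Y-308)<60
print("pad",rect(c,near&(Z>99)&(Z<125),106,(0,0,640,400)), np.median(Z[near&(Z>102)&(Z<115)]))
T=pose();print(T[:3].round(3).tolist())
E
```

```text
t: 1.2
tool_pos: [481.4, 309.1, 238.7]
tcp_rot: [0.001, 0.99, -0.139, -0.0]
ft_force: [0.1, -0.2, 0.1]
grip_width: 85.4
pad (1686, array([482.8, 312.5]), array([23.3, 62.8]), -15.5) 106.73046770945268
[[0.962, -0.274, -0.0, 481.272], [-0.274, -0.962, -0.001, 309.363], [-0.0, 0.001, -1.0, 238.887]]
```

View pics/w1.png

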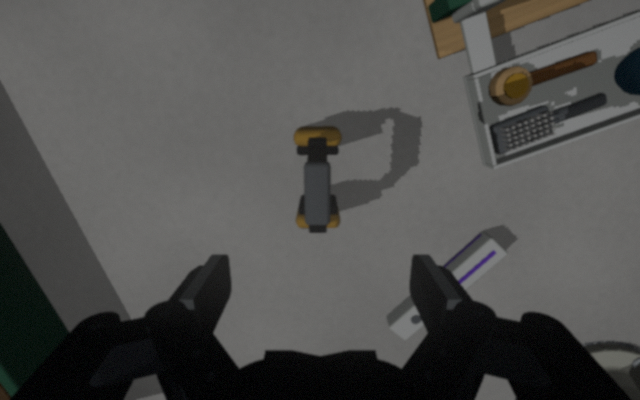

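The pad is centred at pixel (317,193) between the jaws. I descend and grip.

```bash
python3 -m crank '[{"fingers":1,"travel":[1,2,-40],"dr":[0,0,0.3]},{"fingers":1,"travel":[1,2,-80],"dr":[0,0,0.3]},{"fingers":1,"travel":[1,2,-110],"dr":[0,0,0.3]},{"fingers":1,"travel":[1,2,-125],"dr":[0,0,0.3]},{"fingers":1,"travel":[1,2,-136],"dr":[0,0,0.3]},{"fingers":1,"travel":[1,2,-136],"dr":[0,0,0.3]},{"fingers":1,"travel":[1,2,-136],"dr":[0,0,0.3]}]' 40
python3 -m crank '[{"fingers":0.5,"travel":[0,0,0],"dr":[0,0,0]},{"fingers":0.35,"travel":[0,0,0],"dr":[0,0,0]},{"fingers":0.2,"travel":[0,0,0],"dr":[0,0,0]},{"fingers":0,"travel":[0,0,0],"dr":[0,0,0]},{"fingers":0,"travel":[0,0,0],"dr":[0,0,0]},{"fingers":0,"travel":[0,0,0],"dr":[0,0,0]},{"fingers":0,"travel":[0,0,0],"dr":[0,0,0]},{"fingers":0,"travel":[0,0,0],"dr":[0,0,0]},{"fingers":0,"travel":[0,0,0],"dr":[0,0,0]}]' 40
```

```text
t: 1.95
tool_pos: [482.5, 312.1, 103.9]
tcp_rot: [-0.0, 0.991, -0.135, 0.001]
ft_force: [-0.1, -0.2, -0.2]
grip_width: 85.8
t: 2.85
tool_pos: [482.7, 312.1, 104.3]
tcp_rot: [-0.0, 0.991, -0.135, 0.001]
ft_force: [-1.1, -1.4, 5.0]
grip_width: 23.1
```

```bash
python3 -m crank '[{"fingers":0,"travel":[0,0,15],"dr":[0,0,0]},{"fingers":0,"travel":[0,0,35],"dr":[0,0,0]},{"fingers":0,"travel":[0,0,60],"dr":[0,0,0]},{"fingers":0,"travel":[0,0,85],"dr":[0,0,0]},{"fingers":0,"travel":[0,0,110],"dr":[0,0,0]},{"fingers":0,"travel":[0,0,135],"dr":[0,0,0]},{"fingers":0,"travel":[0,0,155],"dr":[0,0,0]},{"fingers":0,"travel":[0,0,170],"dr":[0,0,0]},{"fingers":0,"travel":[0,0,178],"dr":[0,0,0]},{"fingers":0,"travel":[0,0,178],"dr":[0,0,0]},{"fingers":0,"travel":[0,0,178],"dr":[0,0,0]}]' 40
python3 -m crank '[{"fingers":0,"travel":[10,-20,0],"dr":[0,0,2]},{"fingers":0,"travel":[20,-45,0],"dr":[0,0,4]},{"fingers":0,"travel":[32,-70,0],"dr":[0,0,6]},{"fingers":0,"travel":[44,-95,0],"dr":[0,0,8]},{"fingers":0,"travel":[56,-120,0],"dr":[0,0,10]},{"fingers":0,"travel":[68,-145,0],"dr":[0,0,12]},{"fingers":0,"travel":[80,-170,0],"dr":[0,0,14]},{"fingers":0,"travel":[92,-195,0],"dr":[0,0,16]},{"fingers":0,"travel":[104,-220,0],"dr":[0,0,18]},{"fingers":0,"travel":[116,-245,0],"dr":[0,0,19.5]},{"fingers":0,"travel":[126,-270,0],"dr":[0,0,20.5]},{"fingers":0,"travel":[134,-288,0],"dr":[0,0,20.5]},{"fingers":0,"travel":[139,-299,0],"dr":[0,0,20.5]},{"fingers":0,"travel":[140,-303,0],"dr":[0,0,20.5]},{"fingers":0,"travel":[140,-303,0],"dr":[0,0,20.5]},{"fingers":0,"travel":[140,-303,0],"dr":[0,0,20.5]},{"fingers":0,"travel":[140,-303,0],"dr":[0,0,20.5]}]' 40
cat > l.py <<'E'
from m import *
import sys
tag=sys.argv[1]
T=pose();print(T[:3].round(3).tolist())
s=cap("scene");w=cap("wrist");t=cap("top")
cv2.imwrite(f"pics/l{tag}.png",np.hstack([cv2.resize(s["color"][120:320,260:460],(400,400)),w["color"][:,120:520]]))
for n,c in(("top",t),("wrist",w),("scene",s)):
    h=cv2.cvtColor(c["color"],cv2.COLOR_BGR2HSV); H,S,V=[h[...,i].astype(int) for i in range(3)]
    P,uv=cloud(c); C=np.zeros(H.shape+(3,)); C[uv[:,1],uv[:,0]]=P
    near=(np.hypot(C[...,0]-623,C[...,1]-9)<160)
    ye=near&(H>15)&(H<32)&(S>110)&(V>60)&(C[...,2]>60); n2,l,st,ce=cv2.connectedComponentsWithStats(ye.astype(np.uint8))
    for k in range(1,n2):
        if st[k,4]>40: q=C[l==k]; print(n,"cup",st[k,4],ce[k].round(0),q.min(0).round(0),np.median(q,0).round(0),q.max(0).round(0))
    b=near&(H>105)&(H<130)&(S>150)&(abs(C[...,2]-155)<8)
    if b.sum()>100: print(n,"bar",rect(c,b,155,(0,0,640,400)),np.median(C[b][:,2]))
E
python3 l.py 1
```

```text
t: 3.95
tool_pos: [482.3, 312.0, 281.0]
tcp_rot: [0.0, 0.991, -0.135, -0.0]
ft_force: [-0.8, -0.1, -1.9]
grip_width: 22.7
t: 5.65
tool_pos: [622.1, 10.0, 281.1]
tcp_rot: [0.0, 0.999, 0.044, 0.0]
ft_force: [0.6, 0.3, -2.0]
grip_width: 22.9
[[0.996, 0.088, 0.0, 622.064], [0.088, -0.996, -0.001, 9.964], [0.0, 0.001, -1.0, 281.096]]
top cup 316 [332. 130.] [564. -20.  61.] [568.   5. 229.] [623.  30. 258.]
top bar (400, array([615.9,  75.1]), array([ 16. , 118.8]), -85.7) 154.74724211464155
wrist cup 1859 [319. 157.] [618. -11.  60.] [669.  16. 232.] [676.  54. 260.]
wrist cup 49 [328. 140.] [674.  -3. 188.] [675.   8. 195.] [676.  20. 197.]
wrist bar (2085, array([629.1, -61. ]), array([ 16.6, 110.4]), -85.0) 156.00128441339436
scene cup 107 [341. 217.] [567. -20. 183.] [578. -17. 228.] [584.  14. 234.]
scene cup 313 [372. 240.] [654. -13. 182.] [672.   6. 218.] [677.  36. 239.]
scene bar (330, array([628.6, -50.4]), array([ 17.3, 138.6]), -85.1) 154.2358419433569
```

View pics/l1.png

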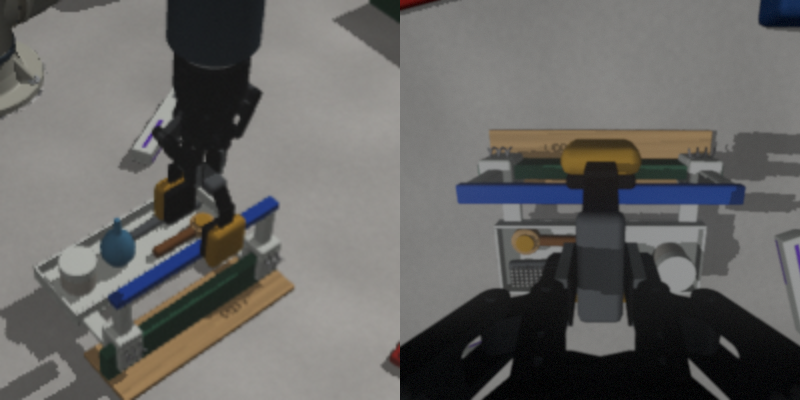

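Muffs and bar are aligned to within about 2 mm in all three cameras, with the cups straddling the bar at (341,217) and (372,240) in the scene view. I lower them.

```bash
python3 -m crank '[{"fingers":0,"travel":[0,-1,-15],"dr":[0,0,0]},{"fingers":0,"travel":[0,-1,-32],"dr":[0,0,0]},{"fingers":0,"travel":[0,-1,-50],"dr":[0,0,0]},{"fingers":0,"travel":[0,-1,-68],"dr":[0,0,0]},{"fingers":0,"travel":[0,-1,-84],"dr":[0,0,0]},{"fingers":0,"travel":[0,-1,-96],"dr":[0,0,0]},{"fingers":0,"travel":[0,-1,-104],"dr":[0,0,0]},{"fingers":0,"travel":[0,-1,-108],"dr":[0,0,0]},{"fingers":0,"travel":[0,-1,-109],"dr":[0,0,0]},{"fingers":0,"travel":[0,-1,-109],"dr":[0,0,0]},{"fingers":0,"travel":[0,-1,-109],"dr":[0,0,0]}]' 40
python3 -m crank '[{"fingers":0,"travel":[0,0,-1],"dr":[0,0,0]},{"fingers":0,"travel":[0,0,-2],"dr":[0,0,0]},{"fingers":0,"travel":[0,0,-3],"dr":[0,0,0]},{"fingers":0,"travel":[0,0,-3],"dr":[0,0,0]},{"fingers":0,"travel":[0,0,-3],"dr":[0,0,0]}]' 40
```

```text
t: 6.9
tool_pos: [622.6, 8.7, 172.9]
tcp_rot: [0.0, 0.999, 0.044, 0.001]
ft_force: [-0.4, -0.0, -1.8]
grip_width: 22.3
t: 7.4
tool_pos: [622.5, 8.7, 169.8]
tcp_rot: [0.0, 0.999, 0.044, 0.001]
ft_force: [0.8, -0.4, -1.8]
grip_width: 22.4
```

```bash
python3 -m crank '[{"fingers":0,"travel":[0,0,-1],"dr":[0,0,0]},{"fingers":0,"travel":[0,0,-2],"dr":[0,0,0]},{"fingers":0,"travel":[0,0,-2],"dr":[0,0,0]},{"fingers":0,"travel":[0,0,-2],"dr":[0,0,0]}]' 40
```

```text
t: 7.8
tool_pos: [622.5, 8.7, 167.8]
tcp_rot: [0.0, 0.999, 0.044, 0.001]
ft_force: [-0.3, -0.3, -0.4]
grip_width: 23.0
```

The load on the wrist drops to about 0.4 N, so the bar is carrying the muffs. I release, rise and look.

```bash
python3 -m crank '[{"fingers":0.5,"travel":[0,0,0],"dr":[0,0,0]},{"fingers":0.6,"travel":[0,0,0],"dr":[0,0,0]},{"fingers":0.8,"travel":[0,0,0],"dr":[0,0,0]},{"fingers":1,"travel":[0,0,0],"dr":[0,0,0]},{"fingers":1,"travel":[0,0,0],"dr":[0,0,0]},{"fingers":1,"travel":[0,0,0],"dr":[0,0,0]},{"fingers":1,"travel":[0,0,15],"dr":[0,0,0]},{"fingers":1,"travel":[0,0,40],"dr":[0,0,0]},{"fingers":1,"travel":[0,0,80],"dr":[0,0,0]},{"fingers":1,"travel":[0,0,120],"dr":[0,0,0]},{"fingers":1,"travel":[0,0,120],"dr":[0,0,0]},{"fingers":1,"travel":[0,0,120],"dr":[0,0,0]}]' 40
python3 l.py 2; cat > pad.py <<'E'
from m import *
for n in("wrist","top","scene"):
    c=cap(n);P,uv=cloud(c); C=np.zeros((400,640,3)); C[uv[:,1],uv[:,0]]=P
    h=cv2.cvtColor(c["color"],cv2.COLOR_BGR2HSV)
    m=(np.hypot(C[...,0]-623,C[...,1]-9)<50)&(abs(C[...,2]-169)<7)&(h[...,1]<110)
    if m.sum()>30:
        A=np.c_[C[m][:,:2]-[623,9],np.ones(m.sum())];print(n,"pad",rect(c,m,169,(0,0,640,400)),"z",np.median(C[m][:,2]).round(1),"slope",np.linalg.lstsq(A,C[m][:,2],rcond=None)[0].round(3))
E
python3 pad.py
```

```text
t: 9.0
tool_pos: [622.9, 8.8, 288.8]
tcp_rot: [-0.0, 0.999, 0.044, 0.002]
ft_force: [-0.5, 0.6, -1.3]
grip_width: 85.5
[[0.996, 0.087, 0.004, 622.904], [0.087, -0.996, 0.0, 8.836], [0.004, -0.0, -1.0, 288.808]]
top cup 48 [321. 100.] [649.  20.  98.] [663.  27. 118.] [672.  36. 165.]
top cup 216 [331. 141.] [564. -21.  72.] [570.   4. 116.] [585.  27. 131.]
top bar (384, array([615.8,  78. ]), array([ 16. , 113.3]), -84.3) 154.89121184998072
wrist cup 663 [320. 138.] [657. -13. 108.] [668.  13. 119.] [676.  36. 146.]
wrist cup 118 [303. 226.] [567.  15. 113.] [575.  23. 119.] [593.  28. 169.]
wrist cup 97 [337. 226.] [570. -18. 115.] [578. -13. 119.] [583.  -8. 122.]
wrist bar (2110, array([629.4, -60.6]), array([ 16.9, 111.8]), -85.1) 155.99401959618908
scene cup 64 [342. 245.] [568. -22.  99.] [578. -11. 116.] [605.  16. 159.]
scene cup 270 [369. 271.] [625. -13.  60.] [673.   7. 106.] [678.  62. 124.]
scene bar (297, array([629.5, -61.1]), array([ 17.8, 117.5]), -84.5) 154.24016773187623
wrist pad (1856, array([622.5,   8.6]), array([62.6, 23.6]), 4.2) z 169.7 slope [-2.40000e-02  6.00000e-03  1.69332e+02]
top pad (327, array([619.3,   7.8]), array([61.3, 23.7]), 4.2) z 168.6 slope [ 1.50000e-02 -1.10000e-02  1.68398e+02]
scene pad (215, array([623.2,   6.1]), array([62.6, 26.6]), 3.4) z 167.8 slope [-2.60000e-02  7.60000e-02  1.67719e+02]
```

View pics/l2.png

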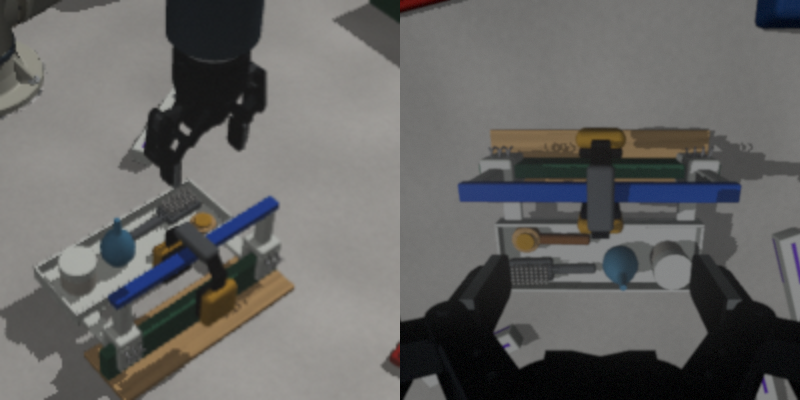

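The muffs hang level at about (622.5, 8.5, 169), yaw 4.3°, in the middle of the bar. Next I move over the wand.

```bash
python3 -m crank '[{"fingers":1,"travel":[-15,-35,0],"dr":[0,0,3]},{"fingers":1,"travel":[-35,-75,0],"dr":[0,0,6]},{"fingers":1,"travel":[-55,-115,0],"dr":[0,0,9]},{"fingers":1,"travel":[-75,-155,0],"dr":[0,0,12]},{"fingers":1,"travel":[-95,-195,0],"dr":[0,0,15]},{"fingers":1,"travel":[-115,-235,-10],"dr":[0,0,18]},{"fingers":1,"travel":[-135,-275,-25],"dr":[0,0,20]},{"fingers":1,"travel":[-156,-314,-40],"dr":[0,0,21.2]},{"fingers":1,"travel":[-156,-314,-40],"dr":[0,0,21.2]},{"fingers":1,"travel":[-156,-314,-40],"dr":[0,0,21.2]},{"fingers":1,"travel":[-156,-314,-40],"dr":[0,0,21.2]}]' 40
python3 - <<'E'
from m import *
T=pose();print(T[:3].round(3).tolist())
c=cap("wrist"); cv2.imwrite("pics/w2.png",c["color"])
P,uv=cloud(c); C=np.zeros((400,640,3)); C[uv[:,1],uv[:,0]]=P
h=cv2.cvtColor(c["color"],cv2.COLOR_BGR2HSV)
m=(np.hypot(C[...,0]-467,C[...,1]+305)<110)&(C[...,2]>20)&(C[...,2]<34)
print(rect(c,m,26,(0,0,640,400)),np.median(C[m],0).round(1))
print(rect(c,m&(h[...,1]>70)&(h[...,0]>115)&(h[...,0]<150),26,(0,0,640,400)))
E
```

```text
t: 10.4
tool_pos: [466.6, -305.0, 246.9]
tcp_rot: [0.001, 0.974, 0.227, -0.0]
ft_force: [0.1, 0.7, 0.2]
grip_width: 85.5
[[0.897, 0.442, 0.0, 466.588], [0.442, -0.897, -0.001, -305.049], [-0.0, 0.001, -1.0, 246.898]]
(4254, array([ 466. , -306.1]), array([178.3,  33.8]), 26.0) [ 473.7 -302.7   27. ]
(301, array([ 505.4, -287.7]), array([68.2,  5.5]), 26.1)
```

View pics/w2.png

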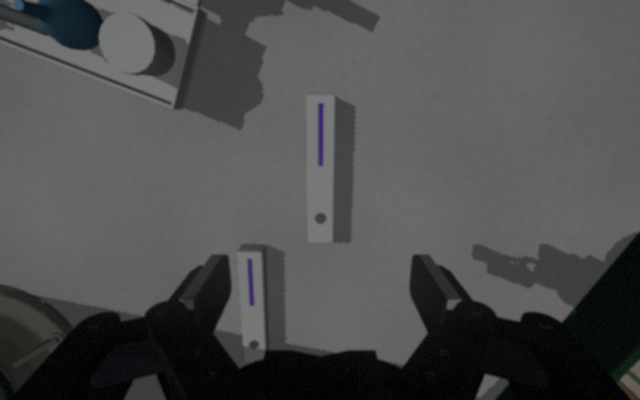

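The wand is centred at pixel (320,168), squarely between the jaws. I descend and grip firmly.

```bash
python3 -m crank '[{"fingers":1,"travel":[0,-1,-40],"dr":[0,0,-0.2]},{"fingers":1,"travel":[0,-1,-85],"dr":[0,0,-0.2]},{"fingers":1,"travel":[0,-1,-130],"dr":[0,0,-0.2]},{"fingers":1,"travel":[0,-1,-175],"dr":[0,0,-0.2]},{"fingers":1,"travel":[0,-1,-205],"dr":[0,0,-0.2]},{"fingers":1,"travel":[0,-1,-222],"dr":[0,0,-0.2]},{"fingers":1,"travel":[0,-1,-233],"dr":[0,0,-0.2]},{"fingers":1,"travel":[0,-1,-233],"dr":[0,0,-0.2]},{"fingers":1,"travel":[0,-1,-233],"dr":[0,0,-0.2]}]' 70
python3 -m crank '[{"fingers":0.6,"travel":[0,0,0],"dr":[0,0,0]},{"fingers":0.45,"travel":[0,0,0],"dr":[0,0,0]},{"fingers":0.2,"travel":[0,0,0],"dr":[0,0,0]},{"fingers":0,"travel":[0,0,0],"dr":[0,0,0]},{"fingers":0,"travel":[0,0,0],"dr":[0,0,0]},{"fingers":0,"travel":[0,0,0],"dr":[0,0,0]},{"fingers":0,"travel":[0,0,0],"dr":[0,0,0]},{"fingers":0,"travel":[0,0,0],"dr":[0,0,0]}]' 70
python3 -m crank '[{"fingers":0,"travel":[0,0,15],"dr":[0,0,0]},{"fingers":0,"travel":[0,0,35],"dr":[0,0,0]},{"fingers":0,"travel":[0,0,65],"dr":[0,0,0]},{"fingers":0,"travel":[0,0,95],"dr":[0,0,0]},{"fingers":0,"travel":[0,0,125],"dr":[0,0,0]},{"fingers":0,"travel":[0,0,155],"dr":[0,0,0]},{"fingers":0,"travel":[0,0,185],"dr":[0,0,0]},{"fingers":0,"travel":[0,0,215],"dr":[0,0,0]},{"fingers":0,"travel":[0,0,235],"dr":[0,0,0]},{"fingers":0,"travel":[0,0,240],"dr":[0,0,0]},{"fingers":0,"travel":[0,0,240],"dr":[0,0,0]},{"fingers":0,"travel":[0,0,240],"dr":[0,0,0]}]' 70
```

```text
t: 11.35
tool_pos: [467.9, -305.7, 15.1]
tcp_rot: [0.001, 0.974, 0.226, 0.001]
ft_force: [0.8, -0.4, 0.2]
grip_width: 85.6
t: 12.15
tool_pos: [468.6, -306.0, 16.0]
tcp_rot: [0.002, 0.974, 0.226, 0.001]
ft_force: [-0.8, 1.0, 6.2]
grip_width: 32.4
t: 13.35
tool_pos: [467.9, -305.6, 254.0]
tcp_rot: [0.001, 0.974, 0.226, 0.0]
ft_force: [0.4, 0.9, -1.1]
grip_width: 31.9
```

```bash
python3 -m crank '[{"fingers":0,"travel":[5,15,3],"dr":[0,0,-1]},{"fingers":0,"travel":[12,35,3],"dr":[0,0,-3]},{"fingers":0,"travel":[20,57,3],"dr":[0,0,-5]},{"fingers":0,"travel":[28,80,3],"dr":[0,0,-6.5]},{"fingers":0,"travel":[37,103,3],"dr":[0,0,-8]},{"fingers":0,"travel":[45,126,3],"dr":[0,0,-9.5]},{"fingers":0,"travel":[53,149,3],"dr":[0,0,-11]},{"fingers":0,"travel":[61,172,3],"dr":[0,0,-12.5]},{"fingers":0,"travel":[70,195,3],"dr":[0,0,-14]},{"fingers":0,"travel":[78,218,3],"dr":[0,0,-15.5]},{"fingers":0,"travel":[86,241,3],"dr":[0,0,-17]},{"fingers":0,"travel":[94,264,3],"dr":[0,0,-18.5]},{"fingers":0,"travel":[101,284,3],"dr":[0,0,-20]},{"fingers":0,"travel":[107,299,3],"dr":[0,0,-21]},{"fingers":0,"travel":[110,308,3],"dr":[0,0,-21.6]},{"fingers":0,"travel":[111,311,3],"dr":[0,0,-21.6]},{"fingers":0,"travel":[111,311,3],"dr":[0,0,-21.6]},{"fingers":0,"travel":[111,311,3],"dr":[0,0,-21.6]},{"fingers":0,"travel":[111,311,3],"dr":[0,0,-21.6]}]' 70
cat > w.py <<'E'
from m import *
import sys
T=pose();print(T[:3].round(3).tolist()); zt=float(sys.argv[1])
for n in("wrist","scene","top"):
    c=cap(n);P,uv=cloud(c); C=np.zeros((400,640,3)); C[uv[:,1],uv[:,0]]=P
    h=cv2.cvtColor(c["color"],cv2.COLOR_BGR2HSV);H,S,V=[h[...,i].astype(int) for i in range(3)]
    near=(np.hypot(C[...,0]-600,C[...,1]-8)<110)
    v=near&(S>70)&(H>118)&(H<150)&(C[...,2]>zt-25)
    top=near&(abs(C[...,2]-zt)<8)&((V>90)|v)
    q=C[top];print(n,"topface",top.sum(),np.median(q[:,2]).round(1) if len(q) else "", rect(c,top,zt,(0,0,640,400)) if len(q)>30 else "")
    q=q[(q[:,0]>590)]
    if len(q)>60: print(" slope",np.linalg.lstsq(np.c_[q[:,:2]-[620,8],np.ones(len(q))],q[:,2],rcond=None)[0].round(3))
    if v.sum()>20: print(" violet",rect(c,v,zt,(0,0,640,400)),C[v].min(0).round(0),C[v].max(0).round(0))
    if n!="top": cv2.imwrite(f"pics/{n}_{sys.argv[2]}.png",c["color"])
s=cv2.imread(f"pics/scene_{sys.argv[2]}.png");w=cv2.imread(f"pics/wrist_{sys.argv[2]}.png")
cv2.imwrite(f"pics/f{sys.argv[2]}.png",np.hstack([cv2.resize(s[120:320,260:460],(400,400)),w[:,120:520]]))
E
python3 w.py 267 a
```

```text
t: 15.25
tool_pos: [578.8, 4.8, 257.1]
tcp_rot: [0.001, 0.999, 0.039, 0.0]
ft_force: [0.5, 0.2, -1.2]
grip_width: 32.3
[[0.997, 0.079, 0.0, 578.762], [0.079, -0.997, -0.002, 4.755], [0.0, 0.002, -1.0, 257.105]]
wrist topface 20433 268.1 (20432, array([599.9,   6.4]), array([131.5,  33.2]), 4.4)
 slope [-5.00000e-03 -3.00000e-03  2.68122e+02]
 violet (2227, array([620.1,   7.9]), array([70.5,  5.9]), 4.6) [566. -57. 266.] [655.  69. 347.]
scene topface 467 266.6 (449, array([612.5,   6.3]), array([109.4,  33.7]), 4.2)
 slope [-3.00000e-03  1.00000e-03  2.66639e+02]
 violet (68, array([619.1,   8.6]), array([68.6,  6.6]), 4.6) [586. -12. 243.] [655.  16. 270.]
top topface 866 267.0 (866, array([532.9,   0.9]), array([84.5, 34.5]), 5.3)
```

```bash
sleep 0
```

```text
(no output)
```

View pics/fa.png

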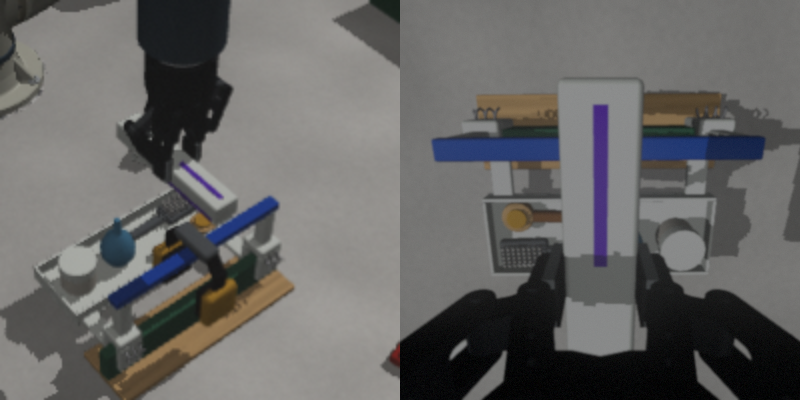

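The wand is level and aligned, with its window about 1.5 mm short of the pad's middle and 72 mm above it. I lower it 47 mm.

```bash
python3 -m crank '[{"fingers":0,"travel":[1,0,-5],"dr":[0,0,0]},{"fingers":0,"travel":[1.5,0.5,-12],"dr":[0,0,0]},{"fingers":0,"travel":[1.5,0.5,-20],"dr":[0,0,0]},{"fingers":0,"travel":[1.5,0.5,-28],"dr":[0,0,0]},{"fingers":0,"travel":[1.5,0.5,-36],"dr":[0,0,0]},{"fingers":0,"travel":[1.5,0.5,-42],"dr":[0,0,0]},{"fingers":0,"travel":[1.5,0.5,-45],"dr":[0,0,0]},{"fingers":0,"travel":[1.5,0.5,-47],"dr":[0,0,0]},{"fingers":0,"travel":[1.5,0.5,-47],"dr":[0,0,0]},{"fingers":0,"travel":[1.5,0.5,-47],"dr":[0,0,0]},{"fingers":0,"travel":[1.5,0.5,-47],"dr":[0,0,0]},{"fingers":0,"travel":[1.5,0.5,-47],"dr":[0,0,0]}]' 70
python3 w.py 220 b; python3 l.py c | grep -v bar
```

```text
t: 16.6
tool_pos: [580.5, 5.5, 210.4]
tcp_rot: [0.001, 0.999, 0.039, 0.001]
ft_force: [0.2, -0.3, -0.6]
grip_width: 32.1
[[0.997, 0.079, 0.001, 580.486], [0.079, -0.997, -0.001, 5.545], [0.001, 0.001, -1.0, 210.436]]
wrist topface 20644 221.5 (20643, array([601.4,   7.2]), array([131.8,  33.3]), 4.4)
 slope [-4.00000e-03 -1.00000e-03  2.21467e+02]
 violet (2211, array([621.7,   8.6]), array([70.6,  5.8]), 4.5) [567. -56. 220.] [657.  70. 300.]
scene topface 471 219.9 (429, array([615.2,   7.2]), array([105.1,  33.5]), 4.6)
 slope [-8.00000e-03  1.30000e-02  2.19907e+02]
 violet (65, array([621. ,   9.5]), array([68.1,  6.7]), 4.6) [577. -35. 196.] [660.  16. 316.]
top topface 753 219.9 (753, array([533. ,   1.4]), array([85. , 34.3]), 4.9)
[[0.997, 0.079, 0.001, 580.385], [0.079, -0.997, -0.001, 5.532], [0.001, 0.001, -1.0, 210.264]]
scene cup 63 [342. 245.] [568. -21.  97.] [578. -10. 116.] [604.  17. 157.]
scene cup 268 [369. 271.] [654. -13.  64.] [673.   6. 106.] [677.  35. 123.]
```

View pics/fb.png

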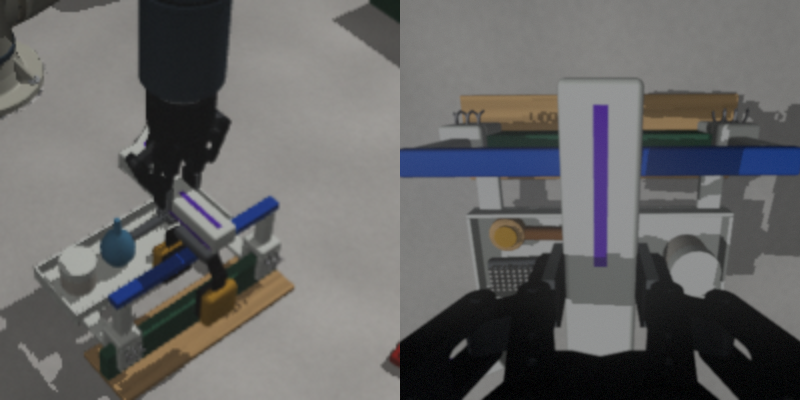

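Window underside is at about z 194 to 195, roughly 25 mm above the pad, and the muffs have not moved. I settle briefly and hand in.

```bash
python3 -m crank '[{"fingers":0,"travel":[0,0,0],"dr":[0,0,0]},{"fingers":0,"travel":[0,0,0],"dr":[0,0,0]},{"fingers":0,"travel":[0,0,0],"dr":[0,0,0]}]' 70
python3 -c "
from plant import job; print(job.finish_job())"
```

```text
t: 17.2
tool_pos: [580.4, 5.5, 210.2]
tcp_rot: [0.001, 0.999, 0.039, 0.0]
ft_force: [-0.4, -0.0, -1.4]
grip_width: 32.3
the job is handed in; nothing more can be done
None
```

The ear defenders hang over the middle of the blue bar, let go. I handed in with the arm still holding the right UV wand, level, above the crown pad. That was at 17.2 s of the 56 s allowed, and no verdict was reported.

**Ear defenders:** After release, the wrist camera put the crown pad at (622.5, 8.6), z about 169, level to within about 0.03 rad. That is within about 1 mm of my estimate of the bar's middle, (622.5, 8.7, 155). After the wand was lowered, the scene camera showed the cups in the same place.

**Wand:** I took the one farthest from the base, about 556 mm away.
- **Position:** The last check put the middle of the lamp window within about 2 mm of the pad's middle.
- **Height:** It was about 25 mm above the pad.
- **Alignment:** Its yaw was 4.5°, against about 4.3° for the headband, with a tilt of about 0.01 rad.
- **Grip:** The fingers were stopped on it at 32 mm under a 70 N grip setting.

**Where checks disagreed:** The cameras differed by 2 to 3 mm, with the top camera putting the pad at x 619 against 622.5 and 623 from the others. The wand and fingers hid the pad from above at the end, so the final centring relies on the earlier pad measurement. The tray things looked undisturbed in the last pictures, but I did not measure them.

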